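# Load and lock a terminal block in a contact-test fixture

## Robot

A 7-joint arm with a two-finger parallel gripper is mounted at the origin on a cart in front of the work surface, level with it; the furniture and walls round the work are solid. World frame = base frame: x ahead of the robot, y to its left, z up, the work surface at z = 0. Lengths are in m, angles in rad, forces in N, time in s.
With the tool pointing down it reaches from about 0.4 to 0.875 m from the base axis. Payload 4.4 kg.
Tool frame: the origin (TCP) lies between the finger pads; the fingertips stand 17 mm ahead of it and the grasp point (between the pads) lies 2 mm behind it; z points along the fingers, y is the direction in which the jaws open and shut (so a half turn about z gives the same grasp; the last joint's range is limited). The gripper opens to 85 mm and grips with 20 to 120 N. Pads are 22 mm wide; open, the fingers measure 114 mm over their backs; the gripper's body (76 mm by 85 mm) begins 54 mm behind the grasp point. The pads swing forward as they close: fully open they stand 13 mm farther back than shut.
Start: joints at [-1.22, 0.628, 0.038, 1.517, -0.027, 0.996, -0.02], TCP at [0.263, 0.594, 0.228] pointing down, gripper open.
Joint ranges: [-3.06, 3.06], [-0.37, 2.12], [-1.25, 1.32], [0.18, 2.47], [-1.1, 4.24], [0.23, 1.98], [-2.94, 2.94]. Speed limits (rad/s): [2.57, 2.57, 3.14, 3.14, 3.14, 3.14, 3.14].

## Interface

Orientations are given as a rotation vector (axis times angle).
In Python, from workcell import ctrl, capture, nets gives the robot as it stands. The module is installed in compiled form; this text tells all that it offers.
- The arm moves only by the tool send_rows, never from a script. Its argument "commands" is one flat list of numbers, 5 for each row, row after row: the opening, from 0 (shut) to 1 (fully open), then the shift along the world's x, y, z in m, then the turn about the world's z in degrees. In form: [fingers, x, y, z, turn, fingers, x, y, z, turn, ...]. A call has 1 to 8 rows; each row is the pose to reach, as a shift and turn from the pose commanded when the call began; what a row does not reach only later rows make up. A row lasts 1/8 s, in which the tool goes at most 62.5 mm and 10.7 degrees, less where a joint would pass 70% of its speed; a pose out of reach is approached as far as the arm can. A call with a gripper value outside its range is refused whole. The fingers move at their own pace and stop on an object; "squeeze" is the grip in N (left out, the last holds). Time passes only in rows, so rows that repeat a pose let the fingers close. It gives the time, the measured TCP pose, the force and the opening at its end, in the units of the state.
- ctrl.get_obs(): the state, without advancing time (a new reading comes with each control period).
- capture(name): name is "scene" or "top" or "wrist"; returns a dict with "frame" (384x512x3 uint8, red, green, blue), "fx", "fy", "cx", "cy" (pixels), "k1" (the pictures are not rectified: a ray, as slopes to the right and down, at radius r is drawn at 1 + k1 r^2 times it, then the intrinsics apply), "eye" and "rotation" of the camera in the world; the wrist camera has in their place "mount" (4x4, takes a point from camera to tool coordinates, whose origin is the TCP and whose axes are the flange's). Camera axes: x right, y up, looking along -z (the intrinsics and any distortion apply to the point x, -y, -z); pixel columns grow to the right and rows downward; lengths in m; the calibration is good to about 2 mm. A picture is of the moment at which its call begins: read the wrist's pose just before it. There is no depth.
- ctrl.close_job(): hands the job in, once; it reports no verdict.
Trained networks look in the newest picture that a camera, given by its name, has taken for a name from the list of things; names that differ only in an ending like _2 or _b are one class to them, and where a whole thing is asked for, a point or a joint stands for the part that bears it (a point fixed in the world has none). Each returns a list of dicts, best first, with "score" (0 to 1); they miss things now and then, are a little off and sometimes report something else, mostly with a low value. They report only what shows in the picture. A call takes as long as a camera call.
- nets.masks_of(camera, query): "region" (384x512 bool, what is visible of it) and "position" ([row, column] in pixels, amid what is visible of it).
- nets.place_of(camera, query): "position" ([row, column] in pixels: a listed point, or the origin of a listed thing).
The state is a dict: "t": time; "qpos": joint angles; "qd": joint speeds; "tau": joint torques, N m; "tool_pos": TCP position; "tcp_rot": TCP orientation; "wrist_force": force on the tool from outside, world axes, zero at the start; "torque": the same for the moment, N m; "opening": finger opening in m.
Only numpy, scipy, OpenCV 4.12 (cv2) and the standard library are available. Lean on these libraries where they do the work, as an engineer would, in place of code of your own. Each camera call takes 0.05 s, during which the arm holds its last target. There are 200 camera calls.

## Task

Load and lock the contact-test fixture by pushing, with the fingertips or the outside of the fingers: tip over the terminal block that stands on its end in the fixture's channel, so that it lies in the channel with its screws up, and push it along the channel home against the end stop. Then push the open lid over and down until it is fully shut on the block, and last push the leaning swing bolt upright, fully into the slot in the lid's edge. Do not grip, lift or carry the block, and leave the other things on the bench where they are.

Things in the scene. Friction and masses are not known exactly. Their poses are not given: they have to be found in the camera images.
- fixture: Contact-test fixture, fixed to the bench: aluminium base, black rails, grey lid. Origin on the bench, z up; x along its channel from the mouth (robot's side) to the end stop, y across to the lid's hinge side. In its frame, mm: base x -56..42, y -39..40, top z 15; two round sockets on it to z 25 at x -40, y 29.5 and -28.5; hinge lugs at x -34..-29 and 36..41, y 26..38, to z 45.
- nest (a point): Where the block's origin lies when home: channel floor, at x 4, y 0, z 15 mm in the fixture frame (point axes = fixture axes). The channel runs between two black rails, inner faces at y -10 and +10 mm, fixture x -53..30, rail tops at fixture z 21.5 mm. The end stop is a steel bar, its face at fixture x 30, its top at z 30 mm.
- block: Terminal block to load, loose, 25-45 g: body 18 x 52 x 13 mm with a row of four screw towers, 12 mm wide, to 19 mm; towers start 2 mm in from its ends. Origin: centre of the flat underside; y along the 52 mm, z out through the screws. At the start it stands on end in the channel, top 67 mm over the bench, underside to the end stop, screws to the mouth, origin at fixture x -38..-31, y 0, z 41 mm.
- lid_hinge (a point): Middle of the lid's hinge axis, which runs along the fixture's x; at fixture x 3, y 32, z 39 mm. How the block falls: pushed near its top towards the end stop it topples over the lower edge of its underside and lies screws up, its rear end near where that edge stood, about 9 to 16 mm short of home. Home, its rear end is at fixture x -22 mm.
- lid (a joint): Grey lid, rad: 0 = shut (level), 1.85-2.15 at the start: open, leaning back past the hinge. Stiff hinge (0.06 N m, lid 80 g): stays where left. 6 mm plate, fixture x -28..34, reaching 62 mm from the axis; tongue to 78 mm at x -28..0. Shut: top at z 42, tongue ends at y -46 mm. A lip under it (x -27.5..-24.5, y -9..9, down to z 24.5) drops behind the block, so it shuts only if the block is home.
- lid_edge (a point): Middle of the lid's free edge (end of the tongue), at its top face, 78 mm from the hinge axis. Here the tongue has an open slot for the swing bolt, 9 mm wide and 16 mm deep (fixture x -18.5..-9.5 mm).
- bolt (a joint): Swing bolt, rad: 0 = upright in the lid's slot, at its stop; 0.45-0.7 at the start: leans outwards, to the fixture's -y. Stays where left (0.03 N m). 6 mm steel bolt with a black knob 18 mm across, 13 mm high; knob middle 40 mm, top 46.5 mm from the pivot. It swings in only after the lid is shut; the knob's underside is then 1.5 mm above the lid.
- bolt_pivot (a point): Pivot of the swing bolt, axis along the fixture's x; at fixture x -14, y -42, z 10 mm, in a steel clevis that reaches to y -48, z 16 mm. The knob swings about it: pushed from outside, it moves inwards and up, so a fingertip should go with it along its arc; a dead level push with a grippy finger may jam the bolt.
- bolt_knob (a point): Centre of the swing bolt's black knob.
- spare_block: Bystander: a second terminal block, 18 x 52 x 19 mm, lying on the bench on the hinge side of the fixture, 16 to 18 cm from its origin. Origin: centre of its underside. Leave alone.
- fuse_tin: Bystander: small tin with a green lid, 40 x 56 x 22 mm, on the bench on the hinge side of the fixture, 16 to 19 cm from its origin. Origin: centre of its underside. Leave alone.
- vial_d: Bystander: small white-capped sample vial, 27 mm across, 40 mm high, standing on the bench on the bolt's side of the fixture, 15 to 17 cm from its origin. Origin: centre of its underside. Leave alone.

How it is judged:
By the outcome, as a careful person would: the job done as asked, in the order asked, and still so for the second after the job is handed in, with the robot touching nothing.
It also fails if it takes over 51 s, if anything falls off the work surface, if the arm or the gripper's body presses on something with over 40 N, if the wrist force passes 120 N, or if a joint passes its speed limit or range.

## Working session

There is one attempt and no reset: what is moved stays moved. The work goes in short steps, Python scripts to look and compute and a tool call to move; the robot and the scene stay as the last step left them, time stands still between calls to the robot, and variables do not carry over. Pictures are saved under pics/ and viewed, about 8 in all and at most 12, crops included, and the job is handed in when it is done.

Besides the shell and the picture viewer there is one more tool, called after "Emit:" by a JSON object that holds its "fn" and its "kwargs", one argument or row to a line. send_rows: Moves the arm, as the interface text tells. Its arguments: {"type":"object","properties":{"commands":{"type":"array","items":{"type":"number"}},"squeeze":{"type":"number"}},"required":["commands"]}

```bash
mkdir -p pics; cat > h.py <<'E'
import numpy as np, cv2
from scipy.spatial.transform import Rotation as R
from workcell import ctrl, capture, nets
def cam(name):
    o=ctrl.get_obs(); c=capture(name)
    if 'mount' in c:
        T=np.eye(4);T[:3,:3]=R.from_rotvec(o['tcp_rot']).as_matrix();T[:3,3]=o['tool_pos']
        M=T@np.array(c['mount']); c['eye']=M[:3,3]; c['rotation']=M[:3,:3]
    c['eye']=np.array(c['eye']); c['rotation']=np.array(c['rotation']); return c
def ray(c,rc):
    K=np.array([[c['fx'],0,c['cx']],[0,c['fy'],c['cy']],[0,0,1.]])
    u=cv2.undistortPoints(np.array([[[rc[1],rc[0]]]],float),K,np.array([c['k1'],0,0,0.]))[0,0]
    d=c['rotation']@np.array([u[0],-u[1],-1]); return d/np.linalg.norm(d)
def atz(c,rc,z):
    d=ray(c,rc); return c['eye']+d*(z-c['eye'][2])/d[2]
def proj(c,P):
    p=(np.atleast_2d(P)-c['eye'])@c['rotation']; u=np.c_[p[:,0]/-p[:,2],-p[:,1]/-p[:,2]]
    r2=(u**2).sum(1,keepdims=True); u=u*(1+c['k1']*r2)
    return np.c_[c['cy']+c['fy']*u[:,1],c['cx']+c['fx']*u[:,0]]
def tri(c1,p1,c2,p2):
    d1,d2=ray(c1,p1),ray(c2,p2)
    s=np.linalg.lstsq(np.c_[d1,-d2],c2['eye']-c1['eye'],rcond=None)[0]
    a,b=c1['eye']+s[0]*d1,c2['eye']+s[1]*d2
    return (a+b)/2,np.linalg.norm(a-b)
def save(c,f,crop=None,s=1):
    im=c['frame'][:,:,::-1]
    if crop: im=im[crop[0]:crop[1],crop[2]:crop[3]]
    cv2.imwrite(f,cv2.resize(im,None,fx=s,fy=s,interpolation=cv2.INTER_CUBIC))
E
python3 - <<'E'
from h import *
np.set_printoptions(precision=4,suppress=True)
o=ctrl.get_obs(); print(o['t'],o['tool_pos'],o['tcp_rot'],o['opening'])
cs={n:cam(n) for n in('scene','top')}
for n in cs: print(n,cs[n]['eye'],cs[n]['rotation'][:,2],cs[n]['fx'])
for q in ['fixture','nest','block','lid_hinge','lid_edge','bolt_pivot','bolt_knob','spare_block','fuse_tin','vial_d']:
    r={n:nets.place_of(n,q) for n in cs}
    print(q,{n:[(np.round(x['position'],1),round(x['score'],2)) for x in r[n][:2]] for n in r})
    if all(r.values()): print('   ',*tri(cs['scene'],r['scene'][0]['position'],cs['top'],r['top'][0]['position']))
im=np.hstack([cs[n]['frame'] for n in cs])[:,:,::-1]
a=cs['scene']['frame'][:,:,::-1];cv2.imwrite('pics/a.png',cv2.resize(a,(800,600)))
a=cs['top']['frame'][:,:,::-1];cv2.imwrite('pics/b.png',cv2.resize(a,(800,600)))
E
```

```text
0.0 [0.2628 0.5938 0.2272] [-0.6498 -3.0733  0.003 ] 0.08539680825661208Traceback (most recent call last):
  File "<stdin>", line 5, in <module>
IndexError: too many indices for array: array is 1-dimensional, but 2 were indexed
```

```bash
sed -i "s/c\['eye'\]=np.array(c\['eye'\]); c\['rotation'\]=np.array(c\['rotation'\]); return c/c['eye']=np.array(c['eye']); r=np.array(c['rotation']); c['rotation']=R.from_rotvec(r).as_matrix() if r.shape==(3,) else r; return c/" h.py
python3 - <<'E'
from h import *
np.set_printoptions(precision=4,suppress=True)
cs={n:cam(n) for n in('scene','top')}
for n in cs: print(n,cs[n]['eye'],cs[n]['rotation'][:,2],cs[n]['fx'],cs[n]['k1'])
for q in ['fixture','nest','block','lid_hinge','lid_edge','bolt_pivot','bolt_knob','spare_block','fuse_tin','vial_d']:
    r={n:nets.place_of(n,q) for n in cs}
    print(q,{n:[(np.round(x['position'],1),round(x['score'],2)) for x in r[n][:2]] for n in r})
    if all(r.values()): print('   ',*tri(cs['scene'],r['scene'][0]['position'],cs['top'],r['top'][0]['position']))
a=cs['scene']['frame'][:,:,::-1];cv2.imwrite('pics/a.png',cv2.resize(a,(800,600)))
a=cs['top']['frame'][:,:,::-1];cv2.imwrite('pics/b.png',cv2.resize(a,(800,600)))
E
```

```text
scene [ 0.0525 -0.6875  0.4666] [-0.453  -0.7772  0.4366] 380.1757773984579 -0.07173439635370664
top [0.3331 0.0673 0.9557] [-0.1335 -0.0131  0.991 ] 386.0929248946283 -0.10174893691550034
fixture {'scene': [(array([232.5, 265.4]), 0.98)], 'top': []}
nest {'scene': [(array([227.3, 271.6]), 0.72)], 'top': []}
block {'scene': [(array([222.8, 255.3]), 0.71)], 'top': [(array([190., 310.]), 0.65)]}
    [ 0.4384 -0.0473  0.0338] 0.0022469644004306914
lid_hinge {'scene': [], 'top': [(array([176.6, 301.2]), 0.75)]}
lid_edge {'scene': [(array([181.1, 248.7]), 0.8), (array([220.4, 254.2]), 0.17)], 'top': [(array([179.5, 286.9]), 0.62)]}
    [0.4544 0.0123 0.1106] 0.002439660931674959
bolt_pivot {'scene': [(array([239.2, 267.4]), 0.77)], 'top': [(array([188.2, 326.8]), 0.7)]}
    [ 0.4438 -0.0915  0.0129] 0.0024031311506869605
bolt_knob {'scene': [(array([233. , 276.5]), 0.49), (array([222.4, 254.8]), 0.21)], 'top': [(array([184.6, 338.3]), 0.47)]}
    [ 0.4494 -0.1156  0.04  ] 0.00017993708587499374
spare_block {'scene': [(array([204.3, 228.3]), 0.44)], 'top': [(array([186.8, 242.3]), 0.64)]}
    [0.4541 0.1173 0.0027] 0.0048820314387885266
fuse_tin {'scene': [(array([202.6, 249.8]), 0.54)], 'top': [(array([165.4, 244. ]), 0.61), (array([184. , 337.8]), 0.53)]}
    [ 0.5124  0.1107 -0.0041] 0.0017502160830157815
vial_d {'scene': [(array([269.1, 317. ]), 0.68)], 'top': [(array([173.9, 373.9]), 0.54)]}
    [ 0.4805 -0.2167 -0.0007] 0.0036176524998550287
```

View pics/a.png

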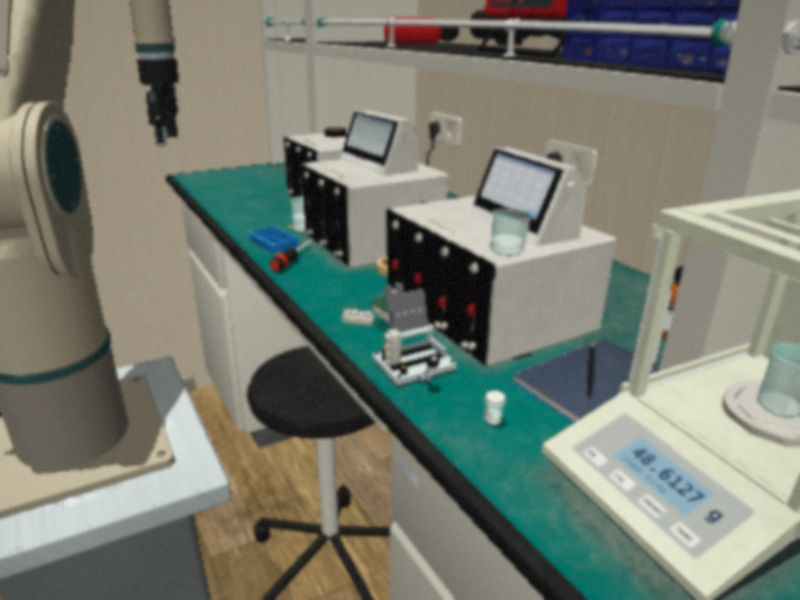

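View pics/b.png

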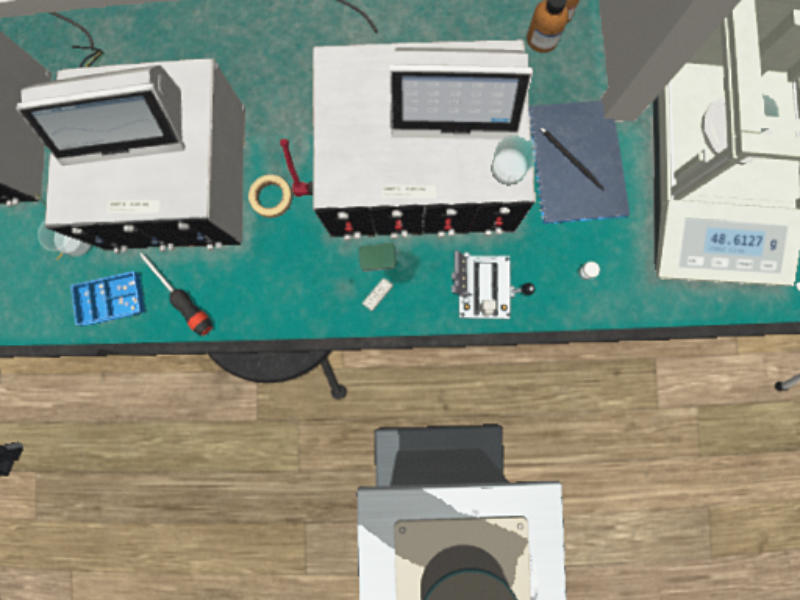

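Emit:
{"fn": "send_rows", "kwargs": {
  "commands": [0,0.04,-0.16,0.04,8,0,0.157,-0.634,0.1,24,0,0.157,-0.634,0.1,24,0,0.157,-0.634,0.1,24,0,0.157,-0.634,0.1,24,0,0.157,-0.634,0.1,24,0,0.157,-0.634,0.1,24,0,0.157,-0.634,0.1,24]
}}

```text
t: 2.2
tool_pos: [0.3823, 0.1132, 0.3059]
tcp_rot: [-0.004, 3.14, 0.001]
wrist_force: [1.3, 0.9, -0.6]
opening: 0.0001
```

Emit:
{"fn": "send_rows", "kwargs": {
  "commands": [0,0,0,0,0,0,0,0,0,0]
}}

```text
t: 2.45
tool_pos: [0.3818, 0.1155, 0.3053]
tcp_rot: [-0.003, 3.141, 0.001]
wrist_force: [0.2, -0.1, -0.5]
opening: -0.0
```

Emit:
{"fn": "send_rows", "kwargs": {
  "commands": [0,0.0,-0.06,0.02,0,0,0.0,-0.12,0.03,0,0,0.0,-0.165,0.03,0,0,0.0,-0.165,0.03,0]
}}

```text
t: 2.95
tool_pos: [0.3819, -0.0513, 0.3352]
tcp_rot: [0.002, 3.141, -0.001]
wrist_force: [0.9, 0.6, -0.4]
opening: 0.0001
```

```bash
python3 - <<'E'
from h import *
np.set_printoptions(precision=4,suppress=True)
o=ctrl.get_obs(); print(o['t'],o['tool_pos'],o['tcp_rot'])
c=cam('wrist'); print(c['eye'],c['rotation'],c['fx'],np.array(c['mount']))
for q in ['fixture','nest','block','lid_hinge','lid_edge','bolt_pivot','bolt_knob']:
    print(q,[(np.round(x['position'],1),round(x['score'],2)) for x in nets.place_of('wrist',q)[:2]])
save(c,'pics/c.png',None,1.56)
E
```

```text
2.95 [ 0.3819 -0.0513  0.3352] [ 0.002   3.1414 -0.0011]
[ 0.3051 -0.0505  0.4814] [[ 0.0016 -0.9537 -0.3007]
 [ 1.      0.0013  0.0011]
 [-0.0007 -0.3007  0.9537]] 285.0925709422612 [[-0.0003  0.9538  0.3006  0.0768]
 [ 1.      0.0003  0.0001  0.0006]
 [ 0.      0.3006 -0.9538 -0.1462]
 [ 0.      0.      0.      1.    ]]
fixture [(array([197.4, 251.8]), 0.76)]
nest [(array([206.6, 253.1]), 0.71)]
block [(array([189.6, 254.8]), 0.45)]
lid_hinge [(array([209.6, 273.2]), 0.88), (array([209.1, 163.4]), 0.6)]
lid_edge [(array([220.9, 294.6]), 0.88)]
bolt_pivot [(array([194.7, 226.1]), 0.89)]
bolt_knob [(array([202.4, 216.1]), 0.42)]
```

View pics/c.png

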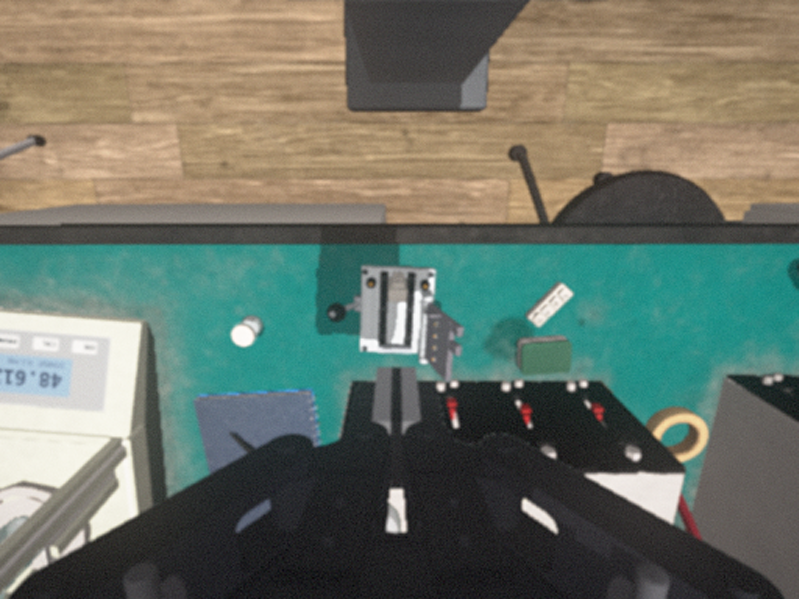

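Emit:
{"fn": "send_rows", "kwargs": {
  "commands": [0,0.0,0.0,-0.06,0,0,0.0,0.0,-0.12,0,0,0,0,-0.16,0,0,0,0,-0.16,0]
}}

```text
t: 3.85
tool_pos: [0.3798, -0.0494, 0.1734]
tcp_rot: [0.004, -3.135, -0.0]
wrist_force: [-0.2, 0.1, 0.8]
opening: -0.0001
```

```bash
cat > fit.py <<'E'
from h import *
from scipy.optimize import least_squares
np.set_printoptions(precision=4,suppress=True)
FP={'fixture':(0,0,0),'nest':(4,0,15),'lid_hinge':(3,32,39),'bolt_pivot':(-14,-42,10)}
def W(p,P):
    P=np.atleast_2d(P)/1000.; c,s=np.cos(p[2]),np.sin(p[2])
    return np.c_[p[0]+c*P[:,0]-s*P[:,1],p[1]+s*P[:,0]+c*P[:,1],P[:,2]]
E
python3 - <<'E'
from fit import *
o=ctrl.get_obs(); print(o['t'],o['tool_pos'],o['tcp_rot'])
obs=[]
cs={}
for n in ('wrist','scene','top'):
    c=cs[n]=cam(n)
    for q in list(FP)+['block','lid_edge','bolt_knob']:
        r=nets.place_of(n,q)
        if r: print(n,q,[(np.round(x['position'],1),round(x['score'],2)) for x in r[:2]])
        if r and q in FP and r[0]['score']>.5: obs.append((c,q,np.array(r[0]['position'])))
def res(p): 
    return np.concatenate([(proj(c,W(p,FP[q]))[0]-x)*np.linalg.norm(c['eye']-[p[0],p[1],0])/c['fx']*1000 for c,q,x in obs])
s=least_squares(res,[.48,-.05,0],loss='soft_l1',x_scale=[.01,.01,.1]); print(s.x)
for (c,q,x),e in zip(obs,res(s.x).reshape(-1,2)): print(q,e)
p=s.x
c=cs['wrist']; im=cv2.resize(c['frame'][:,:,::-1],None,fx=3,fy=3,interpolation=cv2.INTER_CUBIC)
def poly(P,col):
    q=(proj(c,W(p,P))[:,::-1]*3+1).astype(np.int32); cv2.polylines(im,[q],True,col,1)
poly([(-56,-39,15),(42,-39,15),(42,40,15),(-56,40,15)],(0,0,255))
for y in(29.5,-28.5): poly([(-40,y,25),(-40.1,y,25)],(0,255,0))
poly([(-53,-10,21.5),(30,-10,21.5),(30,10,21.5),(-53,10,21.5)],(255,0,0))
q=proj(c,W(p,(0,0,20)))[0]*3; r,k=int(q[0]),int(q[1]); cv2.imwrite('pics/d.png',im[max(0,r-290):r+290,max(0,k-390):k+390])
np.save('p.npy',p)
E
```

```text
3.85 [ 0.3798 -0.0494  0.1734] [ 0.0041 -3.135  -0.0004]
wrist fixture [(array([241.6, 250.5]), 0.89)]
wrist nest [(array([252.7, 250.2]), 0.68), (array([254. , 120.9]), 0.49)]
wrist lid_hinge [(array([262.1, 279.5]), 0.61)]
wrist bolt_pivot [(array([235. , 213.2]), 0.66)]
wrist block [(array([232.6, 254.4]), 0.66), (array([263.6, 278.1]), 0.45)]
wrist bolt_knob [(array([251.3, 194. ]), 0.6), (array([280.3, 383.8]), 0.38)]
scene fixture [(array([233.8, 265.3]), 0.68), (array([180.5, 247.7]), 0.37)]
scene nest [(array([224.9, 271.8]), 0.61)]
scene lid_hinge [(array([215.6, 262.6]), 0.74)]
scene bolt_pivot [(array([237.7, 268.9]), 0.74), (array([202.8, 227.6]), 0.68)]
scene lid_edge [(array([179.6, 250.3]), 0.89)]
scene bolt_knob [(array([231.3, 274.3]), 0.61)]
top fixture [(array([181.9, 306.2]), 0.67), (array([163. , 240.4]), 0.25)]
top nest [(array([177.5, 307.4]), 0.73)]
top lid_hinge [(array([177.3, 296.2]), 0.91)]
top bolt_pivot [(array([188.7, 328.5]), 0.76)]
top block [(array([186.7, 327.3]), 0.59), (array([191.3, 312.2]), 0.36)]
top lid_edge [(array([182.2, 288.7]), 0.79)]
top bolt_knob [(array([186. , 240.3]), 0.46)]
[ 0.4644 -0.0517 -0.0827]
fixture [1.9451 0.8684]
nest [-1.0194  0.7702]
lid_hinge [ 1.9886 -0.24  ]
bolt_pivot [-1.755   4.5709]
fixture [-0.9308  1.9258]
nest [ 6.0718 -9.2596]
lid_hinge [-7.413  -2.5493]
bolt_pivot [5.4582 0.9267]
fixture [-0.7095  8.1473]
nest [4.1787 7.0719]
lid_hinge [0.3456 4.7345]
bolt_pivot [-2.977  -4.5981]
```

View pics/d.png

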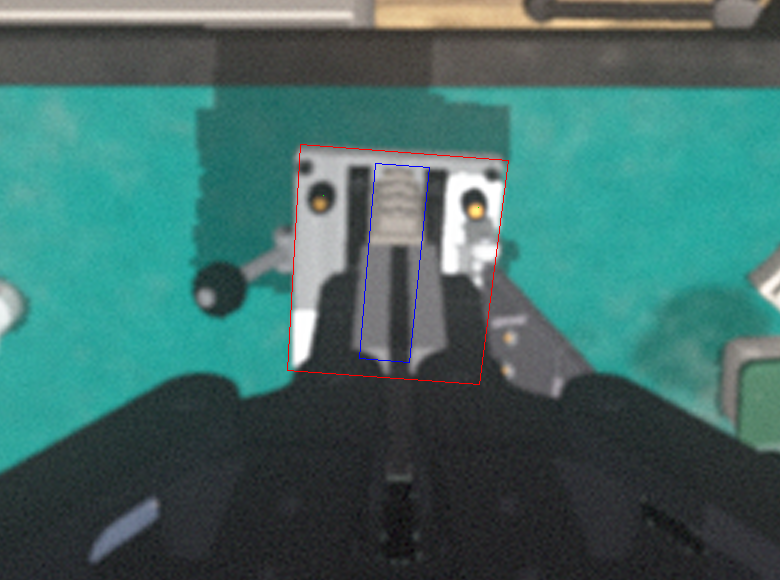

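```bash
python3 - <<'E'
from h import *
c=cam('wrist'); im=c['frame'][180:270,195:300][:,:,::-1]
a=cv2.resize(im,None,fx=7,fy=7,interpolation=cv2.INTER_CUBIC)
for i in range(0,105,10): cv2.line(a,(i*7,0),(i*7,6),(0,0,255),1); cv2.putText(a,str(195+i),(i*7,18),0,.4,(0,0,255))
for i in range(0,90,10): cv2.line(a,(0,i*7),(6,i*7),(0,0,255),1); cv2.putText(a,str(180+i),(8,i*7+4),0,.4,(0,0,255))
cv2.imwrite('pics/e.png',a[:600])
E
```

```text
(no output)
```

View pics/e.png

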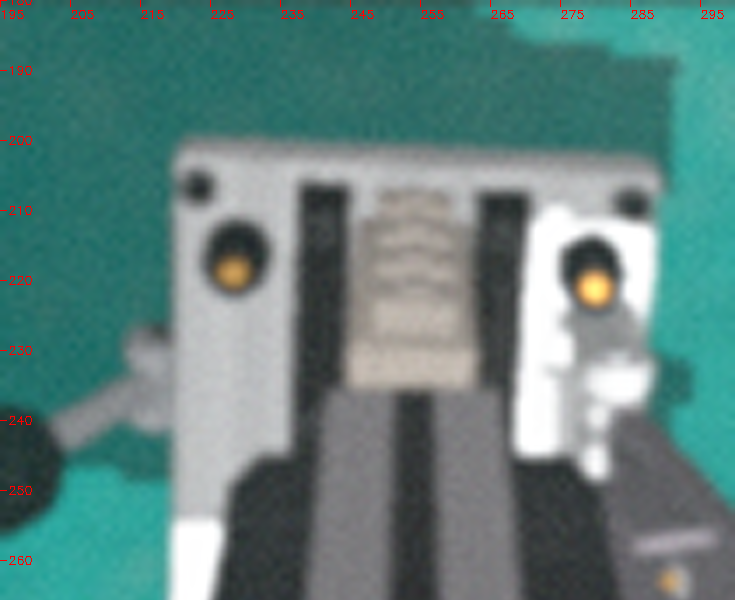

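```bash
python3 - <<'E'
from fit import *
c=cam('wrist')
f=lambda x,y:np.array([180+y/7-.43,195+x/7-.43])
D=[((-56,-39,15),f(175,158),1),((-56,40,15),f(657,174),1),((-53,-10,21.5),f(350,183),1),((-53,10,21.5),f(478,191),1),
((-40,-28.5,25),f(237,255),.5),((-40,29.5,25),f(590,268),.5),((42,-39,15),np.array([274,216.7]),.6),((-56,-39,0),f(180,138),.7),((-56,40,0),f(660,160),.7)]
P=np.array([d[0] for d in D]);X=np.array([d[1] for d in D]);w=np.array([d[2] for d in D])
s=least_squares(lambda p:((proj(c,W(p,P))-X)*w[:,None]).ravel(),[.465,-.05,0],loss='soft_l1',x_scale=[.01,.01,.1]); p=s.x
print(p); print(np.c_[P,proj(c,W(p,P))-X])
np.save('p.npy',p)
# overlay top & scene
out=[]
for n in('top','scene'):
    k=cam(n); q=proj(k,W(p,(0,0,20)))[0]; r0,c0=int(q[0])-35,int(q[1])-45
    im=cv2.resize(k['frame'][r0:r0+70,c0:c0+85,::-1],None,fx=4.6,fy=4.6,interpolation=cv2.INTER_CUBIC)
    for L,col in (([(-56,-39,15),(42,-39,15),(42,40,15),(-56,40,15)],(0,0,255)),([(-53,-10,21.5),(30,-10,21.5),(30,10,21.5),(-53,10,21.5)],(255,0,0)),([(-56,-39,0),(42,-39,0),(42,40,0),(-56,40,0)],(0,255,255))):
        cv2.polylines(im,[((proj(k,W(p,L))+.5-[r0,c0])[:,::-1]*4.6).astype(np.int32)],True,col,1)
    out.append(im)
cv2.imwrite('pics/f.png',np.hstack(out))
E
```

```text
[ 0.4658 -0.0524 -0.0588]
[[-56.     -39.      15.      -1.6824  -0.1326]
 [-56.      40.      15.       0.013    0.4454]
 [-53.     -10.      21.5      0.628    0.1202]
 [-53.      10.      21.5      0.5049  -0.2925]
 [-40.     -28.5     25.       1.399   -0.9634]
 [-40.      29.5     25.       2.4539   0.3458]
 [ 42.     -39.      15.       1.4907   0.8107]
 [-56.     -39.       0.      -2.847    0.6059]
 [-56.      40.       0.      -2.1598  -1.4686]]
```

View pics/f.png

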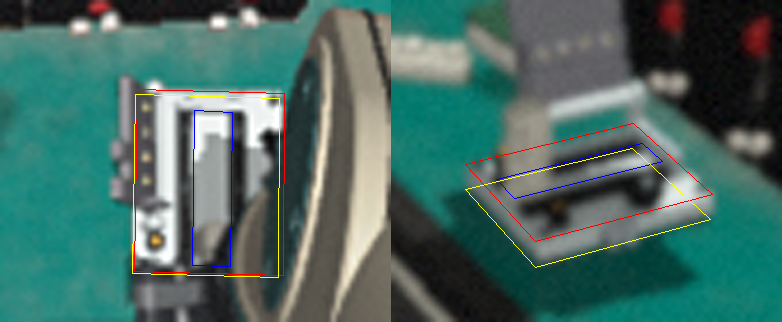

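```bash
python3 - <<'E'
from fit import *
c=cam('wrist')
f=lambda x,y:np.array([180+y/7-.43,195+x/7-.43])
D=[((-56,-39,15),f(175,158),1),((-56,40,15),f(657,174),1),((-53,-10,21.5),f(350,183),1),((-53,10,21.5),f(478,191),1),
((42,-39,15),np.array([274,216.7]),.6)]
P=np.array([d[0] for d in D]);X=np.array([d[1] for d in D]);w=np.array([d[2] for d in D])
# rail lines: outer left rail (298,185)-(291,455); right (528,190)-(515,455)
def res(p):
    e=((proj(c,W(p,P))-X)*w[:,None]).ravel()
    l=[]
    for y,a,b in((-10,(351,185),(345,300)),(-17.5,(298,185),(291,455)),(17.5,(528,190),(515,455))):
        A,B=f(*a),f(*b); q=proj(c,W(p,[(-50,y,21.5),(-20,y,21.5)])); sl=(q[1,1]-q[0,1])/(q[1,0]-q[0,0]); l.append((sl-(B[1]-A[1])/(B[0]-A[0]))*30)
    return np.r_[e,l]
s=least_squares(res,[.465,-.05,0],loss='soft_l1',x_scale=[.01,.01,.1]); p=s.x
print(p); print(np.c_[P,proj(c,W(p,P))-X],s.fun[-3:])
np.save('p.npy',p)
# block top: standing, top z 67, screws side
for n in [(-36,-9,67),(-36,9,67),(-36-0,0,41)]: print(n,(proj(c,W(p,n))-[180,195]+.43)*7)
# lid angle from scene/top edge points
k=cam('scene'); e1=nets.place_of('scene','lid_edge'); 
t=cam('top'); e2=nets.place_of('top','lid_edge')
for a in np.arange(1.8,2.25,.1):
    q=W(p,(-14,32-78*np.cos(a),39+78*np.sin(a)))
    print(round(a,2),proj(k,q),proj(t,q))
print(e1[0]['position'] if e1 else 0,e2[0]['position'] if e2 else 0)
for a in np.arange(.4,.75,.1): q=W(p,(-14,-42-40*np.sin(a),10+40*np.cos(a)));print(a,proj(c,q),(proj(c,q)-[180,195]+.43)*7)
print('instrument',atz(t,(149,250),.0)[:2],atz(t,(149,250),.14)[:2])
E
```

```text
[ 0.4657 -0.0522 -0.0517]
[[-56.     -39.      15.      -1.5707  -0.2808]
 [-56.      40.      15.      -0.3356   0.329 ]
 [-53.     -10.      21.5      0.57    -0.0081]
 [-53.      10.      21.5      0.329   -0.4128]
 [ 42.     -39.      15.       1.6042   1.2313]] [ 0.1674 -0.3938 -0.7556]
(-36, -9, 67) [[410.5741 341.8503]]
(-36, 9, 67) [[416.8002 469.8984]]
(-36, 0, 41) [[337.9562 406.5528]]
1.8 [[181.4491 252.2296]] [[179.5803 293.193 ]]
1.9 [[181.1137 250.7358]] [[179.6546 289.7209]]
2.0 [[181.114  249.3116]] [[179.779  286.3601]]
2.1 [[181.442  247.9697]] [[179.9516 283.1515]]
2.2 [[182.0867 246.7215]] [[180.1695 280.1329]]
[179.4, 249.6] [181.3, 285.9]
0.4 [[246.3077 197.8266]] [[467.1641  22.7961]]
0.5 [[245.3851 194.7771]] [[460.7058   1.4495]]
0.6 [[244.3302 192.0037]] [[453.3213 -17.9639]]
0.7 [[243.1592 189.5376]] [[445.1242 -35.2269]]
instrument [0.5525 0.0946] [0.5204 0.0906]
```

Emit:
{"fn": "send_rows", "kwargs": {
  "commands": [0,0,0,-0.05,-3,0,0,0,-0.1,-3,0,0,0,-0.1,-3,0,0,0,-0.1,-3]
}}

```text
t: 6.0
tool_pos: [0.3809, -0.0498, 0.0742]
tcp_rot: [-0.08, -3.138, 0.001]
wrist_force: [0.6, -0.8, 1.5]
opening: -0.0
```

Emit:
{"fn": "send_rows", "kwargs": {
  "commands": [0,0.012,-0.001,0,0,0,0.02,-0.001,0,0,0,0.026,-0.001,0,0,0,0.031,-0.002,0,0,0,0.036,-0.002,0,0,0,0.04,-0.002,0,0,0,0.04,-0.002,0,0]
}}

```text
t: 6.88
tool_pos: [0.4221, -0.0519, 0.0751]
tcp_rot: [0.079, 3.141, -0.0]
wrist_force: [-0.4, 0.8, -0.1]
opening: 0.0004
```

```bash
python3 - <<'E'
from h import *
c=cam('scene'); a=c['frame'][195:260,220:305]; save({'frame':a},'pics/g1.png',None,4.6)
t=cam('top'); b=t['frame'][145:210,275:360]
cv2.imwrite('pics/g.png',cv2.resize(np.hstack([a,b])[:,:,::-1],None,fx=4.6,fy=4.6,interpolation=cv2.INTER_CUBIC))
print(nets.place_of('scene','block')[:2])
E
```

```text
[{'position': [219.2, 254.6], 'score': 0.54}, {'position': [179.0, 250.8], 'score': 0.39}]
```

View pics/g.png

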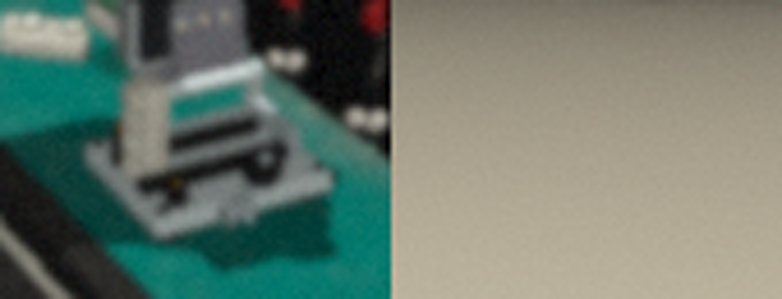

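```bash
python3 - <<'E'
from fit import *
p=np.load('p.npy'); c=cam('scene'); o=ctrl.get_obs(); t=o['tool_pos']; print(o['t'],t,o['wrist_force'])
for n,q in (('tip',t+[0,0,-.017]),('tipfront',t+[.011,0,-.017]),('body',t+[0,0,.055]),('blk top',W(p,(-36,0,67))[0]),('blk bot',W(p,(-36,0,15))[0])):
    r=proj(c,q)[0]; print(n,r,(r-[195,220])[::-1]*4.6)
w=cam('wrist'); a=w['frame'][185:300,180:310]
cv2.imwrite('pics/h.png',cv2.resize(np.hstack([a,cv2.resize(c['frame'][190:248,225:290],(130,115),interpolation=cv2.INTER_CUBIC)])[:,:,::-1],None,fx=3,fy=3,interpolation=cv2.INTER_CUBIC))
E
```

```text
7.075 [ 0.4215 -0.0519  0.0751] [-0.6697 -0.2177  0.114 ]
tip [215.9206 250.4532] [140.0845  96.2349]
tipfront [214.76   254.7478] [159.8397  90.8959]
body [186.2758 250.7894] [141.6314 -40.1311]
blk top [211.2464 253.3572] [153.4432  74.7333]
blk bot [231.392  253.0525] [152.0414 167.4033]
```

View pics/h.png

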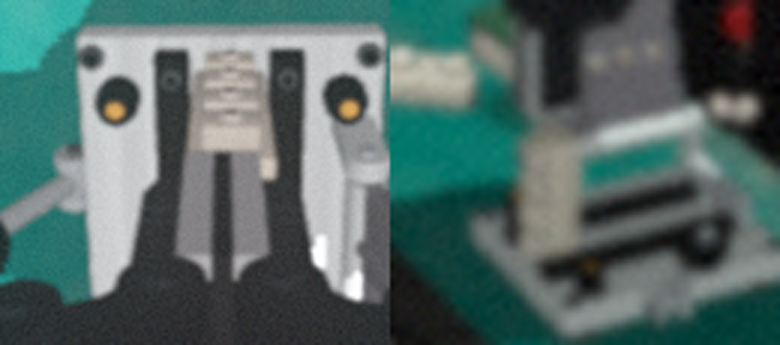

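```bash
python3 - <<'E'
from fit import *
p=np.load('p.npy'); w=cam('wrist'); 
g=lambda q:np.round((proj(w,q)-[185,180])[:,::-1]*3+1)
for x in(-31,-36): print(x,'top corners back(y+-9)',g(W(p,[(x,-9,67),(x,9,67)])).tolist(),'tower top-side',g(W(p,[(x-19,-6,65),(x-19,6,65),(x-19,-6,17),(x-19,6,17)])).tolist(),'body front top',g(W(p,[(x-13,-9,67),(x-13,9,67)])).tolist())
print('sockets',g(W(p,[(-40,-28.5,25),(-40,29.5,25)])).tolist(),'corners',g(W(p,[(-56,-39,15),(-56,40,15)])).tolist())
o=ctrl.get_obs();t=o['tool_pos']
for z in(.017,.0,-.011): print(z,g(t+np.array([[-.011,0,-z],[0,0,-z],[.011,0,-z]])).tolist())
m=nets.masks_of('wrist','block'); print([(r['score'],np.array(np.where(r['region'])).min(1),np.array(np.where(r['region'])).max(1)) for r in m[:2]])
E
```

```text
-31 top corners back(y+-9) [[184.0, 225.0], [273.0, 226.0]] tower top-side [[199.0, 136.0], [259.0, 136.0], [204.0, 57.0], [251.0, 57.0]] body front top [[184.0, 168.0], [274.0, 168.0]]
-36 top corners back(y+-9) [[184.0, 204.0], [273.0, 204.0]] tower top-side [[199.0, 113.0], [259.0, 113.0], [204.0, 38.0], [251.0, 38.0]] body front top [[183.0, 145.0], [275.0, 145.0]]
sockets [[112.0, 106.0], [347.0, 106.0]] corners [[73.0, 32.0], [386.0, 32.0]]
0.017 [[216.0, 100.0], [219.0, 149.0], [222.0, 196.0]]
0.0 [[216.0, 134.0], [219.0, 187.0], [222.0, 238.0]]
-0.011 [[215.0, 160.0], [218.0, 216.0], [222.0, 270.0]]
[(0.74, array([244, 293]), array([340, 359])), (0.64, array([202, 242]), array([243, 270]))]
```

```bash
python3 - <<'E'
from h import *
np.save('s0.npy',cam('scene')['frame'])
E
```

Emit:
{"fn": "send_rows", "kwargs": {
  "commands": [0,-0.041,0.002,0,0,0,-0.041,0.002,0,0,0,-0.041,0.002,0,0]
}}

```text
t: 7.65
tool_pos: [0.3817, -0.0501, 0.0753]
tcp_rot: [0.079, 3.139, -0.001]
wrist_force: [0.3, 0.9, -1.0]
opening: -0.0003
```

```bash
python3 - <<'E'
from h import *
c=cam('scene'); f=c['frame']; a=np.load('s0.npy'); o=ctrl.get_obs(); t=o['tool_pos']; print(o['t'],t)
d=np.abs(f.astype(int)-a).sum(2)>60; 
print(proj(c,t+np.array([[0,0,-.017],[0,0,0],[0,0,.055]])))
for r in range(185,235,2): 
    k=np.where(d[r,220:275])[0]+220; print(r,k.min() if len(k) else None,k.max() if len(k) else None,end=' | ')
im=np.hstack([x[175:240,215:285] for x in(a,f)])[:,:,::-1]
cv2.imwrite('pics/i.png',cv2.resize(im,None,fx=5.7,fy=5.7,interpolation=cv2.INTER_CUBIC))
E
```

```text
7.7 [ 0.38213742 -0.0501706   0.07527753]
[[219.78706762 234.28076874]
 [212.89132642 234.20976552]
 [189.68254622 233.9767793 ]]
185 222 268 | 187 223 267 | 189 224 266 | 191 226 264 | 193 227 263 | 195 227 258 | 197 229 257 | 199 229 257 | 201 228 256 | 203 228 256 | 205 228 256 | 207 229 255 | 209 229 250 | 211 229 258 | 213 231 259 | 215 257 257 | 217 None None | 219 None None | 221 235 245 | 223 226 274 | 225 220 274 | 227 220 274 | 229 263 271 | 231 None None | 233 None None |
```

View pics/i.png

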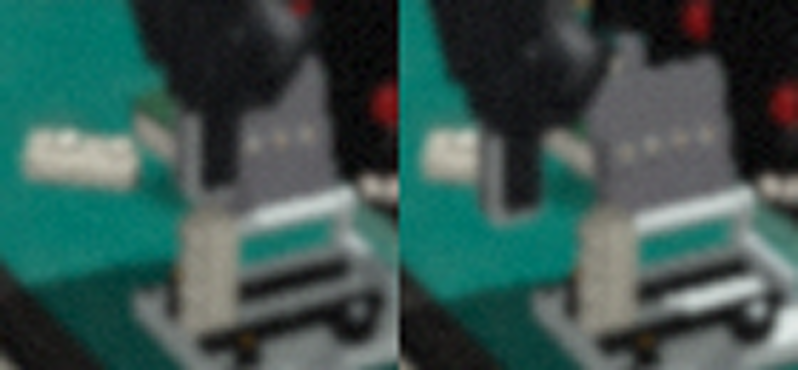

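Emit:
{"fn": "send_rows", "kwargs": {
  "commands": [0,0,0,-0.028,0,0,0,0,-0.028,0,0,0.012,-0.001,-0.028,0,0,0.02,-0.001,-0.028,0,0,0.026,-0.001,-0.028,0,0,0.031,-0.001,-0.028,0,0,0.036,-0.002,-0.028,0,0,0.04,-0.002,-0.028,0]
}}

```text
t: 8.7
tool_pos: [0.4212, -0.052, 0.0473]
tcp_rot: [0.08, 3.14, 0.0]
wrist_force: [-0.4, -0.4, -0.3]
opening: -0.0003
```

```bash
python3 - <<'E'
from h import *
o=ctrl.get_obs(); print(o['t'],o['tool_pos'],o['wrist_force'])
w=cam('wrist'); c=cam('scene')
for n in('wrist','scene'): print(n,[(r['score'],np.array(np.where(r['region'])).min(1),np.array(np.where(r['region'])).max(1)) for r in nets.masks_of(n,'block')[:2]])
a=w['frame'][170:300,180:310]; b=cv2.resize(c['frame'][185:250,220:285],(130,130),interpolation=cv2.INTER_CUBIC)
cv2.imwrite('pics/j.png',cv2.resize(np.hstack([a,b])[:,:,::-1],None,fx=3,fy=3,interpolation=cv2.INTER_CUBIC))
E
```

```text
8.7 [ 0.42116081 -0.05200764  0.04725793] [-0.44085494 -0.35565784 -0.25292098]
wrist []
scene [(0.68, array([220, 254]), array([230, 275]))]
```

View pics/j.png

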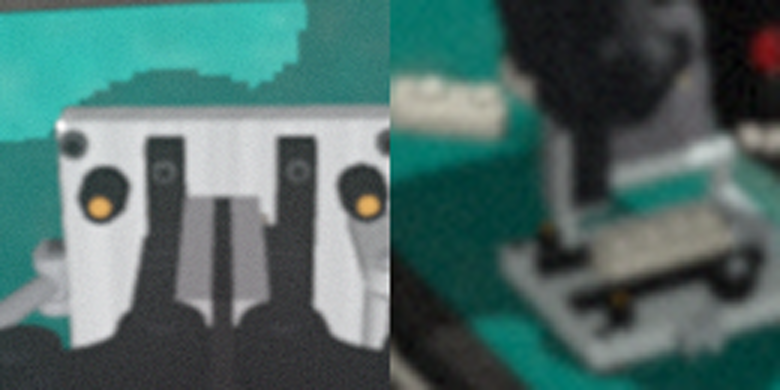

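Emit:
{"fn": "send_rows", "kwargs": {
  "commands": [0,-0.02,0.001,0,0,0,-0.02,0.001,0,0,0,-0.02,0.001,-0.015,0,0,-0.02,0.001,-0.022,0,0,-0.02,0.001,-0.022,0]
}}

```text
t: 9.52
tool_pos: [0.4039, -0.0516, 0.0277]
tcp_rot: [-0.08, -3.136, 0.0]
wrist_force: [-0.1, 0.0, 0.1]
opening: 0.0003
```

Emit:
{"fn": "send_rows", "kwargs": {
  "commands": [0,0.008,0,0,0,0,0.016,-0.001,0,0,0,0.022,-0.001,0,0,0,0.026,-0.001,0,0,0,0.029,-0.001,0,0,0,0.029,-0.001,0,0]
}}

```text
t: 10.28
tool_pos: [0.4257, -0.0498, 0.0273]
tcp_rot: [-0.072, -3.125, -0.008]
wrist_force: [-13.3, 1.4, 4.4]
opening: -0.0001
```

```bash
python3 - <<'E'
from fit import *
p=np.load('p.npy'); c=cam('scene'); w=cam('wrist'); o=ctrl.get_obs(); print(o['t'],o['tool_pos'],o['wrist_force'])
m=nets.masks_of('scene','block')
for r in m[:2]: R_,C_=np.where(r['region']); print(r['score'],R_.min(),R_.max(),C_.min(),C_.max(),r['position'])
for d in(-12,-8,-4,0): print(d,proj(c,W(p,[(30+d,-9,28),(30+d,9,28),(28+d,-6,34),(28+d,6,34),(-20+d,-6,34),(4+d,0,15)])).round(1).tolist())
print(nets.place_of('scene','block')[:1])
np.save('s1.npy',c['frame'])
f=cv2.resize(c['frame'][200:245,235:295],None,fx=6,fy=6,interpolation=cv2.INTER_CUBIC)
for d,col in((0,(255,0,0)),(-8,(255,255,0))):
  for L in ([(30,-9,28),(30,9,28),(-22,9,28),(-22,-9,28)],):
    cv2.polylines(f,[((proj(c,W(p,np.array(L)+[d,0,0]))+.5-[200,235])[:,::-1]*6).astype(np.int32)],True,col,1)
f2=cv2.resize(w['frame'][190:280,190:300],(330,270),interpolation=cv2.INTER_CUBIC)
cv2.imwrite('pics/k.png',np.hstack([f,f2])[:,:,::-1])
E
```

```text
10.375 [ 0.4257 -0.0498  0.0273] [-12.6092   1.8105   3.3554]
0.73 219 231 254 276 [226.4, 262.9]
0.32 185 245 239 291 [229.3, 268.7]
-12 [[223.0, 275.8], [219.5, 271.9], [220.3, 274.5], [218.0, 271.9], [225.0, 256.0], [228.6, 263.9]]
-8 [[222.6, 277.3], [219.1, 273.4], [220.0, 276.0], [217.7, 273.4], [224.6, 257.6], [228.2, 265.4]]
-4 [[222.2, 278.8], [218.8, 274.9], [219.6, 277.5], [217.3, 274.9], [224.2, 259.1], [227.8, 266.9]]
0 [[221.9, 280.3], [218.4, 276.4], [219.2, 279.0], [216.9, 276.4], [223.8, 260.7], [227.4, 268.4]]
[{'position': [230.4, 266.2], 'score': 0.64}]
```

View pics/k.png

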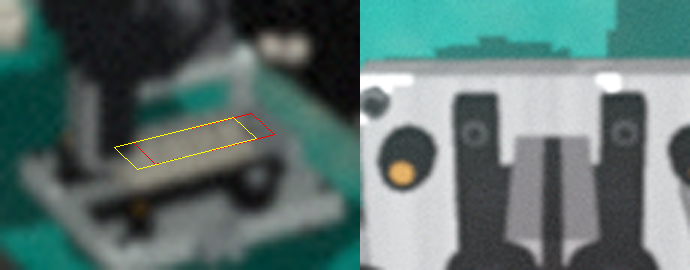

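```bash
python3 - <<'E'
from h import *
o=ctrl.get_obs(); print(o['t'],o['qpos'],o['tool_pos'],o['torque'])
E
```

```text
10.475 [-0.21614835  0.76683495  0.40549177  2.25852536 -1.02821262  0.33005006
  2.61584342] [ 0.42565805 -0.04979003  0.02726138] [0.4980245  1.7179357  0.73261668]
```

Emit:
{"fn": "send_rows", "kwargs": {
  "commands": [0,-0.03,0.001,0,0,0,-0.03,0.001,0.03,10,0,-0.03,0.001,0.05,20,0,-0.03,0.0,0.05,30,0,-0.03,0.0,0.05,40,0,-0.03,0.0,0.05,50,0,-0.03,0.0,0.05,60,0,-0.03,0.0,0.05,70]
}}

```text
t: 11.48
tool_pos: [0.4023, -0.0524, 0.078]
tcp_rot: [1.741, -2.61, 0.005]
wrist_force: [-0.5, -0.8, -0.5]
opening: -0.0001
```

```bash
python3 - <<'E'
from fit import *
p=np.load('p.npy'); c=cam('scene'); w=cam('top'); o=ctrl.get_obs(); print(o['t'],o['tool_pos'],o['tcp_rot'],o['qpos'],o['wrist_force'])
m=nets.masks_of('scene','block')
for r in m[:2]: R_,C_=np.where(r['region']); print(r['score'],R_.min(),R_.max(),C_.min(),C_.max(),r['position'])
np.save('s2.npy',c['frame']);np.save('t2.npy',w['frame'])
# brightness along block's tower line
for n,f in(('s1',np.load('s1.npy')),('s2',c['frame'])):
    q=proj(c,W(p,[(x,0,34) for x in range(-50,44,3)])); g=cv2.cvtColor(f,cv2.COLOR_RGB2GRAY)
    print(n,[int(v) for v in cv2.remap(g,q[:,1].astype(np.float32)[None],q[:,0].astype(np.float32)[None],1)[0]])
e=nets.place_of('scene','lid_edge');print(e[:1])
E
```

```text
11.575 [ 0.4023 -0.0523  0.078 ] [ 1.7352 -2.6143  0.0036] [ 0.0123  0.5903  0.0632  2.3035 -0.1245  0.2523  2.9282] [-0.3638 -0.496   0.0086]
s1 [67, 97, 95, 58, 34, 29, 27, 41, 74, 103, 113, 113, 116, 114, 116, 120, 119, 118, 116, 114, 117, 117, 115, 110, 103, 101, 101, 101, 100, 100, 104, 105]
s2 [44, 77, 98, 94, 102, 112, 115, 120, 123, 126, 121, 116, 119, 117, 116, 119, 120, 117, 116, 119, 121, 119, 120, 118, 127, 148, 165, 156, 130, 110, 106, 103]
[{'position': [179.3, 250.9], 'score': 0.88}]
```

Emit:
{"fn": "send_rows", "kwargs": {
  "commands": [0,0,0,0,-10,0,0,0,0,-20,0,0,0,0,-30,0,0,0,0,-40,0,0,0,0,-50,0,0,0,0,-60,0,0,0,0,-70,0,0,0,0,-80]
}}

```text
t: 12.68
tool_pos: [0.4023, -0.0521, 0.078]
tcp_rot: [-0.365, -3.116, -0.001]
wrist_force: [-0.1, -0.6, 0.3]
opening: 0.0003
```

Emit:
{"fn": "send_rows", "kwargs": {
  "commands": [0,0,0,0,-10,0,0,0,0,-20,0,0,0,0,-30,0,0,0,0,-40,0,0,0,0,-50,0,0,0,0,-60,0,0,0,0,-70,0,0,0,0,-80]
}}

```text
t: 13.68
tool_pos: [0.4027, -0.0521, 0.078]
tcp_rot: [-2.284, -2.155, -0.007]
wrist_force: [-0.2, 0.4, -0.4]
opening: 0.0001
```

```bash
python3 - <<'E'
from h import *
o=ctrl.get_obs(); print(o['t'],o['qpos'],o['tool_pos'],(np.degrees(R.from_rotvec(o['tcp_rot']).as_matrix()[:2,1][::-1])*0, R.from_rotvec(o['tcp_rot']).as_matrix()))
E
```

```text
13.675 [-0.3802139   0.69807809  0.67094514  2.31563502 -1.07138897  0.47781109
  1.12719351] [ 0.4026726  -0.05205243  0.07802323] (array([-0.,  0.]), array([[ 0.05821847,  0.9983017 ,  0.00207909],
       [ 0.99829476, -0.05822671,  0.00414975],
       [ 0.00426376,  0.00183395, -0.99998923]]))
```

Emit:
{"fn": "send_rows", "kwargs": {
  "commands": [0,-0.003,-0.004,-0.03,0,0,-0.003,-0.004,-0.045,0,0,-0.003,-0.004,-0.055,0,0,-0.003,-0.004,-0.055,0]
}}

```text
t: 14.18
tool_pos: [0.403, -0.0576, 0.0265]
tcp_rot: [-2.273, -2.159, 0.002]
wrist_force: [-0.1, 0.2, -0.2]
opening: -0.0002
```

Emit:
{"fn": "send_rows", "kwargs": {
  "commands": [0,0.008,0,0,0,0,0.014,-0.001,0,0,0,0.019,-0.001,0,0,0,0.022,-0.001,0,0,0,0.025,-0.001,0,0,0,0.025,-0.001,0,0]
}}

```text
t: 14.92
tool_pos: [0.4273, -0.0577, 0.0267]
tcp_rot: [-2.27, -2.159, 0.001]
wrist_force: [0.6, 0.2, 0.7]
opening: 0.0001
```

Emit:
{"fn": "send_rows", "kwargs": {
  "commands": [0,0.004,0,0,0,0,0.007,0,0,0,0,0.007,0,0,0]
}}

```text
t: 15.3
tool_pos: [0.4345, -0.0577, 0.0267]
tcp_rot: [-2.27, -2.159, 0.001]
wrist_force: [-0.5, 0.3, 0.4]
opening: 0.0003
```

```bash
cat > chk.py <<'E'
from fit import *
p=np.load('p.npy'); c=cam('scene'); o=ctrl.get_obs(); print(o['t'],o['tool_pos'],o['wrist_force'])
m=nets.masks_of('scene','block')
for r in m[:2]: R_,C_=np.where(r['region']); print(r['score'],R_.min(),R_.max(),C_.min(),C_.max(),r['position'])
for n,f in(('s2',np.load('s2.npy')),('now',c['frame'])):
    q=proj(c,W(p,[(x,0,34) for x in range(-50,44,3)])); g=cv2.cvtColor(f,cv2.COLOR_RGB2GRAY)
    print(n,[int(v) for v in cv2.remap(g,q[:,1].astype(np.float32)[None],q[:,0].astype(np.float32)[None],1)[0]])
E
python3 chk.py
```

```text
15.35 [ 0.4343 -0.0577  0.0267] [-0.4641 -0.0318 -0.5207]
0.59 219 228 261 276 [224.9, 270.1]
s2 [44, 77, 98, 94, 102, 112, 115, 120, 123, 126, 121, 116, 119, 117, 116, 119, 120, 117, 116, 119, 121, 119, 120, 118, 127, 148, 165, 156, 130, 110, 106, 103]
now [43, 77, 86, 58, 31, 29, 45, 81, 106, 97, 84, 93, 89, 74, 90, 110, 116, 115, 115, 112, 111, 114, 116, 119, 117, 106, 99, 97, 99, 102, 104, 106]
```

Emit:
{"fn": "send_rows", "kwargs": {
  "commands": [0,0.003,0,0,0,0,0.005,0,0,0,0,0.005,0,0,0]
}}

```text
t: 15.78
tool_pos: [0.4394, -0.0577, 0.0267]
tcp_rot: [-2.27, -2.159, 0.001]
wrist_force: [-0.8, 0.2, 0.1]
opening: 0.0001
```

```bash
cat > chk2.py <<'E'
from fit import *
p=np.load('p.npy'); c=cam('scene'); np.save('s3.npy',c['frame'])
xs=list(range(-50,44,3)); print(xs)
for n in('s1','s2','s3'):
    f=np.load(n+'.npy').astype(np.float32)
    for P in((0,34),(-8,28),(-9,25)):
        q=proj(c,W(p,[(x,)+P for x in xs])); v=cv2.remap(f,q[:,1].astype(np.float32)[None],q[:,0].astype(np.float32)[None],1)[0]
        print(n,P,(v[:,0]-v[:,2]).astype(int).tolist())
E
python3 chk2.py
```

```text
[-50, -47, -44, -41, -38, -35, -32, -29, -26, -23, -20, -17, -14, -11, -8, -5, -2, 1, 4, 7, 10, 13, 16, 19, 22, 25, 28, 31, 34, 37, 40, 43]
s1 (0, 34) [-2, -3, -2, -2, -1, -3, -2, -1, 3, 5, 4, 4, 5, 5, 4, 7, 8, 5, 3, 5, 5, 6, 2, -1, -4, -7, -11, -20, -36, -39, -38, -32]
s1 (-8, 28) [-2, -1, -3, 0, 8, 10, 10, 13, 13, 13, 14, 14, 14, 14, 17, 14, 14, 14, 15, 15, 15, 15, 12, 8, -1, -5, -6, -8, -14, -25, -35, -38]
s1 (-9, 25) [-1, -3, -3, 0, 5, 10, 12, 13, 13, 15, 14, 15, 15, 14, 16, 16, 15, 16, 14, 14, 15, 14, 13, 6, 0, -4, -6, -6, -8, -13, -25, -37]
s2 (0, 34) [0, -3, -4, -4, -4, -3, 0, 2, 6, 6, 2, 2, 4, 2, 3, 4, 7, 5, 5, 6, 8, 5, 1, 0, -6, -8, -11, -21, -33, -38, -36, -33]
s2 (-8, 28) [-1, -2, 0, 4, 8, 13, 11, 12, 14, 12, 12, 14, 13, 14, 13, 15, 14, 16, 15, 14, 15, 16, 12, 6, -4, -5, -8, -11, -16, -22, -31, -36]
s2 (-9, 25) [-3, -3, -3, 0, 4, 11, 13, 12, 14, 14, 17, 17, 16, 13, 13, 15, 13, 13, 15, 14, 14, 15, 12, 5, -1, -3, -6, -8, -10, -14, -22, -35]
s3 (0, 34) [0, -3, -4, -2, -3, -3, -3, -2, -2, -2, -3, -3, -1, -1, 0, 1, 5, 6, 7, 10, 8, 5, 6, 7, 5, 3, -4, -19, -34, -38, -36, -33]
s3 (-8, 28) [-3, -2, -3, -3, 0, 0, 0, -1, 0, 0, 0, 2, 5, 10, 14, 14, 14, 14, 15, 16, 14, 14, 13, 14, 13, 12, 7, -1, -13, -26, -36, -37]
s3 (-9, 25) [-5, -4, -2, -3, -2, -2, -2, -1, 3, 6, 8, 8, 11, 12, 14, 15, 13, 14, 15, 14, 15, 15, 14, 14, 15, 15, 11, 2, -6, -15, -28, -38]
```

Emit:
{"fn": "send_rows", "kwargs": {
  "commands": [0,0.002,0,0,0,0,0.004,0,0,0,0,0.004,0,0,0]
}}

```text
t: 16.2
tool_pos: [0.4403, -0.0575, 0.0265]
tcp_rot: [-2.268, -2.156, 0.005]
wrist_force: [-6.3, -1.1, 3.9]
opening: 0.0002
```

```bash
python3 chk2.py | grep s3; python3 -c "
from h import *
o=ctrl.get_obs();print(o['wrist_force'],o['torque'],o['qpos'])"
```

```text
s3 (0, 34) [-1, -1, -3, -5, -4, -1, -3, 0, -3, -3, -2, -2, -3, -2, -2, 0, 5, 5, 7, 8, 6, 5, 4, 7, 7, 5, -1, -18, -34, -40, -37, -33]
s3 (-8, 28) [-3, -3, -1, -2, 0, -1, -2, 0, 0, 0, 0, 1, 4, 9, 12, 13, 13, 14, 15, 16, 15, 14, 14, 14, 15, 14, 7, -2, -11, -25, -36, -36]
s3 (-9, 25) [-4, -4, -3, -4, -2, -4, -4, 0, 2, 6, 9, 9, 8, 11, 14, 14, 15, 15, 15, 14, 14, 16, 15, 14, 14, 14, 9, 1, -6, -14, -27, -36]
[-6.52728194 -1.26732816  3.46846719] [-0.1198941   1.34913049  0.05454282] [-0.21357658  0.7793518   0.42916642  2.22298644 -1.00743584  0.36002901
  1.03099473]
```

Emit:
{"fn": "send_rows", "kwargs": {
  "commands": [0,-0.025,0,0,0,0,-0.025,0,0.05,0,0,-0.02,0,0.11,0,0,0,0.04,0.135,0,0,0.01,0.08,0.135,0,0,0.022,0.102,0.135,0,0,0.022,0.102,0.135,0,0,0.022,0.102,0.135,0]
}}

```text
t: 17.25
tool_pos: [0.4647, 0.0434, 0.1617]
tcp_rot: [-2.272, -2.158, 0.002]
wrist_force: [-0.3, 0.3, -0.5]
opening: 0.0001
```

```bash
python3 chk2.py | grep s3; python3 -c "
from h import *
o=ctrl.get_obs();print(o['t'],o['tool_pos'],o['qpos'],o['tcp_rot'],o['wrist_force'])"
```

```text
s3 (0, 34) [-1, -2, -1, -3, -6, -5, -4, -4, 1, 5, 10, 13, 15, 11, 12, 12, 13, 12, 12, 15, 15, 12, 10, 13, 11, 8, 1, -8, -15, -19, -17, -16]
s3 (-8, 28) [-5, -5, -3, -5, -4, -2, 0, 8, 14, 17, 17, 17, 19, 17, 18, 17, 19, 16, 19, 17, 17, 16, 16, 19, 18, 17, 12, -2, -10, -15, -18, -17]
s3 (-9, 25) [-7, -6, -6, -5, -6, -5, -4, 1, 10, 14, 16, 16, 17, 17, 17, 17, 16, 16, 18, 16, 18, 17, 19, 19, 16, 16, 12, 2, -8, -11, -12, -17]
17.3 [0.46461097 0.04304038 0.16174552] [-0.69170255  0.61432499  0.82600136  2.09276899 -0.69117863  0.7370023
  0.53404644] [-2.27268878e+00 -2.15684006e+00  1.66995636e-03] [ 0.06660616  0.4474539  -0.72091731]
```

Emit:
{"fn": "send_rows", "kwargs": {
  "commands": [0,0,0,-0.05,0,0,0,-0.005,-0.08,0,0,0,-0.018,-0.08,0,0,0,-0.028,-0.08,0,0,0,-0.038,-0.078,0,0,0,-0.049,-0.075,0,0,0,-0.059,-0.0755,0,0,0,-0.068,-0.077,0]
}}

```text
t: 18.3
tool_pos: [0.4654, -0.0242, 0.085]
tcp_rot: [-2.271, -2.159, -0.0]
wrist_force: [-0.8, 1.0, 1.3]
opening: 0.0001
```

```bash
cat > lid.py <<'E'
from fit import *
p=np.load('p.npy'); o=ctrl.get_obs(); print(o['t'],o['tool_pos'],o['wrist_force'],o['torque'])
k=cam('scene'); r=nets.place_of('scene','lid_edge'); print([(x['position'],round(x['score'],2)) for x in r[:2]])
for a in np.arange(0,2.1,.3): print(round(a,1),proj(k,W(p,(-14,32-78*np.cos(a)+3*np.sin(a),39+78*np.sin(a)+3*np.cos(a)))).round(1).tolist(),end=' ')
r=nets.masks_of('scene','lid')
for x in r[:1]: R_,C_=np.where(x['region']); print('\nmask',x['score'],R_.min(),R_.max(),C_.min(),C_.max())
E
python3 lid.py
```

```text
18.3 [ 0.4654 -0.0242  0.085 ] [-0.8008  1.01    1.2818] [0.319  0.0623 0.014 ]
[([228.7, 269.5], 0.33)]
0.0 [[228.4, 271.9]] 0.3 [[218.3, 271.3]] 0.6 [[207.6, 269.1]] 0.9 [[197.7, 265.6]] 1.2 [[189.5, 261.2]] 1.5 [[183.9, 256.4]] 1.8 [[181.3, 251.6]] 2.1 [[181.6, 247.5]] 
mask 0.61 190 217 251 279
```

Emit:
{"fn": "send_rows", "kwargs": {
  "commands": [0,0,-0.014,-0.007,0,0,0,-0.02,-0.012,0,0,0,-0.026,-0.018,0,0,0,-0.031,-0.025,0,0,0,-0.034,-0.032,0,0,0,-0.036,-0.038,0,0,0,-0.037,-0.043,0,0,0,-0.037,-0.046,0]
}}

```text
t: 19.45
tool_pos: [0.4652, -0.061, 0.0385]
tcp_rot: [-2.271, -2.159, 0.001]
wrist_force: [-2.5, 1.3, 20.5]
opening: -0.0
```

```bash
python3 lid.py
```

```text
19.45 [ 0.4652 -0.061   0.0385] [-2.4982  1.251  20.481 ] [0.1504 0.6678 0.0075]
[([229.2, 271.6], 0.57), ([229.7, 276.5], 0.46)]
0.0 [[228.4, 271.9]] 0.3 [[218.3, 271.3]] 0.6 [[207.6, 269.1]] 0.9 [[197.7, 265.6]] 1.2 [[189.5, 261.2]] 1.5 [[183.9, 256.4]] 1.8 [[181.3, 251.6]] 2.1 [[181.6, 247.5]] 
mask 0.57 211 231 252 286
```

Emit:
{"fn": "send_rows", "kwargs": {
  "commands": [0,0,0,0.04,0,0,0,0,0.08,0,0,-0.008,-0.04,0.08,0,0,-0.017,-0.087,0.08,0,0,-0.017,-0.087,0.08,0]
}}

```text
t: 20.23
tool_pos: [0.4478, -0.152, 0.1194]
tcp_rot: [-2.28, -2.154, 0.002]
wrist_force: [-0.2, 0.5, 0.2]
opening: -0.0002
```

```bash
python3 lid.py; python3 - <<'E'
from fit import *
p=np.load('p.npy'); 
for n in('wrist','top','scene'):
    c=cam(n)
    for q in('lid_edge','bolt_knob'): print(n,q,[(np.round(x['position'],1).tolist(),round(x['score'],2)) for x in nets.place_of(n,q)[:2]])
    print(' lid pred',[proj(c,W(p,(-14,32-78*np.cos(a)+3*np.sin(a),39+78*np.sin(a)+3*np.cos(a))))[0].round(1).tolist() for a in(0,.05,.1)],'knob',[(a,proj(c,W(p,(-14,-42-40*np.sin(a),10+40*np.cos(a))))[0].round(1).tolist()) for a in(.0,.4,.5,.6)])
    if n=='scene': s=c['frame'][205:250,240:300]
    if n=='wrist': w=c['frame']
cv2.imwrite('pics/l.png',np.hstack([cv2.resize(w,(440,330)),cv2.resize(s,(360,330) if 0 else (360,330),interpolation=cv2.INTER_CUBIC)])[:,:,::-1])
E
```

```text
20.225 [ 0.4478 -0.152   0.1194] [-0.2007  0.5053  0.2095] [-0.002  -0.0046 -0.0502]
[([213.4, 263.8], 0.75), ([230.3, 272.9], 0.59)]
0.0 [[228.4, 271.9]] 0.3 [[218.3, 271.3]] 0.6 [[207.6, 269.1]] 0.9 [[197.7, 265.6]] 1.2 [[189.5, 261.2]] 1.5 [[183.9, 256.4]] 1.8 [[181.3, 251.6]] 2.1 [[181.6, 247.5]] 
mask 0.56 209 230 251 286
wrist lid_edge [([143.1, 254.1], 0.89)]
wrist bolt_knob [([166.9, 256.0], 0.69)]
 lid pred [[144.2, 252.5], [144.5, 252.4], [144.5, 252.4]] knob [(0.0, [140.1, 252.4]), (0.4, [160.1, 252.4]), (0.5, [164.3, 252.4]), (0.6, [168.0, 252.5])]
top lid_edge []
top bolt_knob []
 lid pred [[184.8, 330.9], [184.6, 331.1], [184.4, 331.2]] knob [(0.0, [184.3, 329.8]), (0.4, [184.6, 336.1]), (0.5, [184.8, 337.5]), (0.6, [184.9, 338.7])]
scene lid_edge [([228.1, 270.8], 0.59), ([230.9, 277.3], 0.17)]
scene bolt_knob [([231.6, 275.6], 0.4)]
 lid pred [[228.4, 271.9], [226.8, 271.9], [225.1, 271.9]] knob [(0.0, [224.3, 271.1]), (0.4, [228.9, 274.7]), (0.5, [230.4, 275.5]), (0.6, [232.0, 276.3])]
```

View pics/l.png

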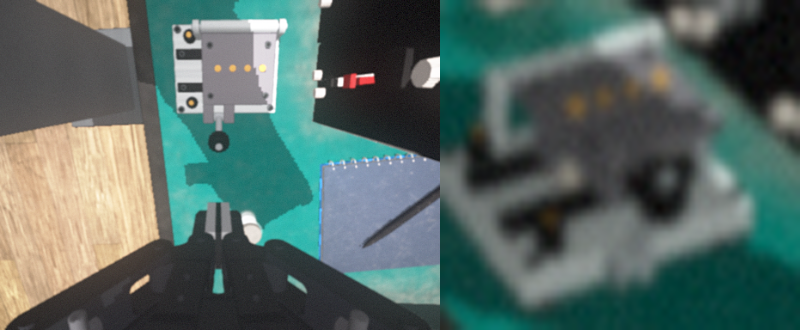

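Emit:
{"fn": "send_rows", "kwargs": {
  "commands": [0,0,0,-0.05,0,0,0,0,-0.087,0,0,0,0,-0.087,0,0,0,0.008,-0.087,0,0,0,0.014,-0.087,0,0,0.001,0.02,-0.083,0,0,0.001,0.025,-0.08,0,0,0.001,0.029,-0.078,0]
}}

```text
t: 21.82
tool_pos: [0.4497, -0.1182, 0.0413]
tcp_rot: [-2.271, -2.16, -0.0]
wrist_force: [0.5, -0.8, 0.6]
opening: 0.0
```

Emit:
{"fn": "send_rows", "kwargs": {
  "commands": [0,0,0.003,0.001,0,0,0,0.006,0.002,0,0,0,0.008,0.0025,0,0,0,0.009,0.0025,0,0,0,0.009,0.0025,0]
}}

```text
t: 22.45
tool_pos: [0.4492, -0.1128, 0.0431]
tcp_rot: [-2.276, -2.159, 0.006]
wrist_force: [-0.0, -6.5, -5.1]
opening: 0.0003
```

```bash
cat > bolt.py <<'E'
from fit import *
p=np.load('p.npy'); o=ctrl.get_obs(); print(o['t'],o['tool_pos'],o['wrist_force'],o['torque'])
for n in('wrist','top','scene'):
    c=cam(n)
    for q in('lid_edge','bolt_knob'): print(n,q,[(np.round(x['position'],1).tolist(),round(x['score'],2)) for x in nets.place_of(n,q)[:2]])
    print(' lid pred',proj(c,W(p,(-14,-46,42)))[0].round(1).tolist(),'knob',[(a,proj(c,W(p,(-14,-42-40*np.sin(a),10+40*np.cos(a))))[0].round(1).tolist()) for a in(.0,.1,.2,.4)])
E
python3 bolt.py
```

```text
22.45 [ 0.4492 -0.1128  0.0431] [-0.0044 -6.4731 -5.096 ] [-1.6626 -0.0779 -0.0122]
wrist lid_edge []
wrist bolt_knob [([221.8, 251.9], 0.68)]
 lid pred [222.3, 252.4] knob [(0.0, [221.2, 252.2]), (0.1, [228.0, 252.2]), (0.2, [234.3, 252.3]), (0.4, [245.0, 252.4])]
top lid_edge []
top bolt_knob []
 lid pred [184.8, 330.9] knob [(0.0, [184.3, 329.8]), (0.1, [184.4, 331.5]), (0.2, [184.4, 333.1]), (0.4, [184.6, 336.1])]
scene lid_edge [([229.3, 269.5], 0.55)]
scene bolt_knob [([226.0, 272.2], 0.42), ([234.7, 267.1], 0.39)]
 lid pred [228.4, 271.9] knob [(0.0, [224.3, 271.1]), (0.1, [225.3, 272.1]), (0.2, [226.3, 273.0]), (0.4, [228.9, 274.7])]
```

Emit:
{"fn": "send_rows", "kwargs": {
  "commands": [0,0,0.002,0,0,0,0,0.003,0.001,0,0,0,0.003,0.001,0]
}}

```text
t: 23.28
tool_pos: [0.449, -0.1125, 0.044]
tcp_rot: [-2.281, -2.16, 0.01]
wrist_force: [-0.8, -12.3, -8.9]
opening: -0.0
```

Emit:
{"fn": "send_rows", "kwargs": {
  "commands": [0,0,-0.01,0,0,0,0,-0.04,0.0,0,0,0,-0.04,0.06,0,0,0,-0.04,0.1,0,0,0,-0.04,0.1,0]
}}

```text
t: 23.9
tool_pos: [0.4504, -0.1467, 0.1464]
tcp_rot: [-2.272, -2.161, -0.004]
wrist_force: [0.2, 1.0, -1.1]
opening: 0.0002
```

```bash
python3 bolt.py; python3 chk2.py | grep 's3 (-9'; python3 - <<'E'
from h import *
for q in('spare_block','fuse_tin','vial_d'): print(q,[np.round(x['position'],1) for x in nets.place_of('scene',q)[:1]])
E
```

```text
23.9 [ 0.4504 -0.1467  0.1464] [ 0.228   1.0294 -1.0815] [-0.0108 -0.0585  0.0007]
wrist lid_edge [([140.9, 251.9], 0.85)]
wrist bolt_knob [([137.7, 249.5], 0.82)]
 lid pred [140.6, 250.0] knob [(0.0, [136.8, 249.8]), (0.1, [141.6, 249.9]), (0.2, [146.2, 249.9]), (0.4, [154.7, 249.9])]
top lid_edge []
top bolt_knob []
 lid pred [184.8, 330.9] knob [(0.0, [184.3, 329.8]), (0.1, [184.4, 331.5]), (0.2, [184.4, 333.1]), (0.4, [184.6, 336.1])]
scene lid_edge [([228.2, 270.1], 0.88)]
scene bolt_knob [([224.9, 270.1], 0.51)]
 lid pred [228.4, 271.9] knob [(0.0, [224.3, 271.1]), (0.1, [225.3, 272.1]), (0.2, [226.3, 273.0]), (0.4, [228.9, 274.7])]
s3 (-9, 25) [-4, -3, -1, -4, -5, -4, -2, 0, 5, 11, 11, 5, 1, -2, -3, -2, 0, 0, 1, -1, 0, 1, 0, 0, -1, -1, -1, -1, -3, -5, -3, -8]
spare_block [array([203.3, 228.4])]
fuse_tin [array([204.1, 247.8])]
vial_d [array([270.3, 315.4])]
```

```bash
python3 -c "
from workcell import ctrl
print(ctrl.close_job())"
```

```text
the job is handed in; nothing more can be done
None
```

The fixture is loaded and locked, and I handed the job in at about 24 s of the 51 s allowed, with the robot clear of everything.

- **Block:** I tipped it over with the closed fingers so it lies screws up, then pushed it home. The scene camera showed it moving about 10 to 11 mm along the channel. It then stopped hard against the end stop at 6.5 N.
- **Lid:** I pushed it over from behind and pressed it down with about 20 N. The scene camera puts its edge within 1 pixel of the shut position.
- **Bolt:** I pushed the knob in along its arc until it met its stop. Nearly doubling the push, to 12 N, moved it only 0.3 mm. The wrist and scene cameras both show it upright, to within about 0.05 rad. The knob clears the lid by only 1.5 mm, so reaching upright also means the lid is down.
- **Other things on the bench:** in the scene picture the spare block, the tin and the vial are where they were, to within 2 pixels.

**What went wrong or disagreed**
- The fingertips turned out to sit about 4 mm behind the TCP, not 17 mm ahead of it as stated. My first tipping pass went over the top of the block without touching it.
- On my first push home, the gripper touched the side of the open lid at about 13 N, under the 40 N limit. I turned the tool 90° and pushed again.
- My estimate of the fixture position is only good to about 2 mm, so I judged home and shut mainly by contact force.
- The top camera's view of the fixture was blocked by the arm at the end, so it confirmed nothing.

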